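# Make up two water-sampling kits

## Task

Make up the two sampling kits: in the deep case stand the smaller of the two wide-mouth jars in the round well at the bottom, then lay the divider flat on the ledges above it with its tab up, and then stand the dropper bottle in the divider's ring. In the shallow case stand the taller of the two white bottles in the round well and the carton upright in the rectangular slot, in any order. Leave the larger jar and the shorter bottle standing where they are.

Things in the scene. Friction and masses are not known exactly. Their poses are not given: they have to be found in the camera images.
- deep_case: Deep open case, grey plastic, light foam inside, fixed. Outside 148 (x) by 172 (y) by 84 mm high; inner opening 140 by 164. Origin: centre of underside, z up. Heights from there: round well of 58 mm diameter at the centre of the foam floor, bottom 6, foam top 16; a foam ledge along each y end, 22 wide (120 free between), top 70: the divider lies on these two. Black lugs add 6 mm at the y ends.
- shallow_case: Shallow open case, grey plastic, light foam inside, fixed. Outside 132 (x) by 184 (y) by 40 mm high, walls 4; black lugs add 6 at the y ends. Origin: centre of the underside, z up. Heights from there: foam top 22, bottom of both cavities 6. Round well of 62 mm diameter centred at x 0, y -44; rectangular slot 76 (along x) by 52 (along y) centred at x 0, y +44.
- divider_tab (a point): Divider, grey sheet 124 (x) by 148 (y), 6 mm thick, 0.16 kg, flat on the bench. Lift tab in its middle 12 (x) by 32 (y), 6 to 52 mm above the underside: grip it along x. Ring for the dropper bottle at x 0, y +45: inner dia 48, outer 56, 10 high on the sheet. Paper form on the -y half. Point: tab's axis, 30 above the underside; divider's axes, z up. Lies either way round, y along the case's y.
- small_jar_mid (a point): The smaller wide-mouth jar: amber glass with a white lid, a cylinder of 44 mm diameter, 60 mm high, straight sides. Point: on its axis, half-way up (30 mm); z up. About 0.11 kg. Goes into the bottom of the deep case.
- large_jar_mid (a point): The larger wide-mouth jar, same look: 66 mm diameter, 85 mm high. Point: on its axis, half-way up. Not wanted; loose; leave it standing.
- tall_bottle_mid (a point): The taller white plastic bottle with a narrow grey cap: 98 mm high, body 48 mm diameter up to 65 mm, shoulder, cap of 28 mm diameter from 82 mm up. Point: on its axis, half-way up (49 mm); z up. About 0.17 kg. Goes into the round well of the shallow case.
- short_bottle_mid (a point): The shorter white bottle with a grey cap, same look: 38 mm diameter, 70 mm high. Point: on its axis, half-way up. Not wanted; loose; leave it standing.
- dropper_mid (a point): Dropper bottle: small amber glass bottle, 34 mm diameter up to 46 mm, then a narrow neck, black collar (23 mm diameter, 54 to 64 mm) and rubber bulb to 78 mm. Point: on its axis, 39 mm above its underside; z up. About 0.06 kg. Goes into the ring on the divider.
- carton_mid (a point): Reagent carton, white with a blue band at the foot, standing: 60 (x) by 36 (y) by 75 mm high. Point: its centre, 37.5 mm up; z up. Grip it across the 36 mm (along y). About 0.09 kg. Goes upright into the rectangular slot of the shallow case, long side along the slot; either way round.
Things that resemble listed ones, but are neither listed nor needed, are in the scene too. Leave any green look-alike of the part that bears small_jar_mid alone. Leave any yellow look-alike of the part that bears carton_mid alone.

How it is judged:
On the way, in this order (a step that is already met when the one before it is completed fails the run):
1. the smaller jar stands in the well at the bottom of the deep case (x of small_jar_mid in the frame of deep_case between -0.012 and 0.012 m and y of small_jar_mid in the frame of deep_case between -0.012 and 0.012 m and z of small_jar_mid in the frame of deep_case between 0.03 and 0.042 m and angle between small_jar_mid's own z axis and vertical below 0.12 rad), for 0.2 s.
2. the divider lies flat on the ledges over the jar (all of step 1 and x of divider_tab in the frame of deep_case between -0.015 and 0.015 m and y of divider_tab in the frame of deep_case between -0.015 and 0.015 m and z of divider_tab in the frame of deep_case between 0.094 and 0.106 m and angle between divider_tab's own z axis and vertical below 0.08 rad), for 0.2 s.
3. the dropper bottle stands in the divider's ring (all of step 2 and x of dropper_mid in the frame of divider_tab between -0.012 and 0.012 m and y of dropper_mid in the frame of divider_tab between 0.033 and 0.057 m and z of dropper_mid in the frame of divider_tab between 0.009 and 0.021 m and angle between dropper_mid's own z axis and vertical below 0.12 rad), for 0.2 s.
At the end, for the whole second after the job is handed in: Jar in the deep case's well, divider level on the ledges (within 15 mm, 0.08 rad), dropper bottle in its ring, tall bottle and carton in the shallow case's well and slot; all upright (0.12 rad), within 12 mm sideways (carton 13) and 6 mm in height, released, at rest (all of step 3 and x of tall_bottle_mid in the frame of shallow_case between -0.012 and 0.012 m and y of tall_bottle_mid in the frame of shallow_case between -0.056 and -0.032 m and z of tall_bottle_mid in the frame of shallow_case between 0.049 and 0.061 m and angle between each of tall_bottle_mid, carton_mid's own z axis and vertical below 0.12 rad and x of carton_mid in the frame of shallow_case between -0.013 and 0.013 m and y of carton_mid in the frame of shallow_case between 0.031 and 0.057 m and z of carton_mid in the frame of shallow_case between 0.0375 and 0.0495 m and linear speed of each of small_jar, divider, dropper, tall_bottle, carton below 0.02 m/s and angular speed of each of small_jar, divider, dropper, tall_bottle, carton below 0.2 rad/s); the robot touches nothing.
It fails at once if the larger jar or the shorter bottle is shifted more than 30 mm or tipped (distance of any of large_jar_mid, short_bottle_mid from where it was at the start of the episode above 0.03 m or angle between any of large_jar_mid, short_bottle_mid's own z axis and vertical above 0.5 rad).
It also fails if it takes over 112 s, if anything falls off the work surface, if the arm or the gripper's body presses on something with over 40 N, if the wrist force passes 120 N, or if a joint passes its speed limit or range.

## Robot

A 6-joint arm with a two-finger parallel gripper is mounted at the origin on the work surface. World frame = base frame: x ahead of the robot, y to its left, z up, the work surface at z = 0. Lengths are in m, angles in rad, forces in N, time in s.
With the tool pointing down it reaches from about 0.275 to 0.825 m from the base axis. Payload 4.9 kg.
Tool frame: the origin (TCP) lies midway between the tips of the shut fingers; the grasp point (between the pads) lies 19 mm behind it (grip_point_offset is the distance from the TCP to the grasp point, in m); z points along the fingers, x is the direction in which the jaws open and shut, and the axes are right-handed (so a half turn about z gives the same grasp; the last joint's range is limited). The gripper opens to 85 mm and grips with 20 to 120 N. Pads are 22 mm wide; open, the fingers measure 114 mm over their backs; the gripper's body (76 mm by 85 mm) begins 54 mm behind the grasp point. The pads swing forward as they close: fully open they stand 13 mm farther back than shut.
Start: joints at [-1.413, 0.326, -0.193, 1.052, 0, 1.437], TCP at [0.158, -0.527, 0.231] pointing down, gripper open.
Joint ranges: [-2.65, 2.65], [-0.97, 1.79], [-1.3, 1.35], [-1.93, 2.1], [-1.47, 1.37], [-3.14, 3.14]. Speed limits (rad/s): [2.57, 2.57, 3.14, 3.14, 3.14, 3.14].

## Interface

Orientations are given as a rotation vector (axis times angle).
In Python, from cell import * gives the robot as it stands. Calls block until the motion is done:
- movep(position, orientation): joint-space move of the TCP to a pose.
- move_l(position, velocity=0.15, rot=None, until_force=None): straight line of the TCP; rot=None keeps the orientation; velocity is the mean speed in m/s. With until_force (N) it stops when the force on the tool has changed by that much, and returns True; else False.
- set_joints(angles): joint-space move.
- let_go() and grab(newtons=None): open the fingers fully, or close them until they stop; newtons is the grip in N (None keeps the last).
- sleep(seconds).
- ik(position, orientation): joint angles nearest the present ones, or None.
- get_state(): the state.
- grab_frame(name): name is "scene" or "side" or "wrist"; returns a dict with "img" (384x512x3 uint8, red, green, blue), "fx", "fy", "cx", "cy" (pixels), "cam_to_world" (4x4, takes a point from camera to world coordinates); the wrist camera has in their place "T_tool_cam" (4x4, takes a point from camera to tool coordinates, whose origin is the TCP and whose axes are the tool frame's). Camera axes: x right, y down, z forward; pixel columns grow to the right and rows downward; lengths in m; the calibration is good to about 2 mm. A picture is of the moment at which its call begins: read the wrist's pose just before it. There is no depth.
A pose or a line that the arm cannot do raises MotionError and nothing moves.
- sign_off(): hands the job in, once; it reports no verdict.
Trained networks look in the newest picture that a camera, given by its name, has taken for a name from the list of things; names that differ only in an ending like _2 or _b are one class to them, and where a whole thing is asked for, a point or a joint stands for the part that bears it (a point fixed in the world has none). Each returns a list of dicts, best first, with "score" (0 to 1); they miss things now and then, are a little off and sometimes report something else, mostly with a low value. They report only what shows in the picture. A call takes as long as a camera call. They do not tell look-alikes from the thing itself.
- spot_in(camera, name): "centre" ([column, row] in pixels, amid what is visible of it).
- silhouettes(camera, name): "mask" (384x512 bool, what is visible of it) and "centre" ([column, row] in pixels, amid what is visible of it).
- tip_of(camera, name): "centre" ([column, row] in pixels: a listed point, or the origin of a listed thing).
The state is a dict: "clock": time; "q": joint angles; "joint_velocities": joint speeds; "tau": joint torques, N m; "position": TCP position; "eef_rot": TCP orientation; "contact_force": force on the tool from outside, world axes, zero at the start; "wrist_torque": the same for the moment, N m; "finger_gap": opening from 0.0 (shut) to 1.0 (fully open).
Only numpy, scipy, OpenCV 4.12 (cv2) and the standard library are available. Lean on these libraries where they do the work, as an engineer would, in place of code of your own. Each camera call takes 0.05 s, during which the arm holds its last target.

## Working session

There is one attempt and no reset: what is moved stays moved. The work goes in short steps, each a Python script; the robot and the scene stay as the last script left them, time stands still between calls to the robot, and variables do not carry over. Pictures are saved under pics/ and viewed, and the job is handed in when it is done.

```bash
ls; mkdir -p pics
python3 - <<'E'
from cell import *
import cv2
for c in ["scene","side","wrist"]:
    f=grab_frame(c); cv2.imwrite(f"pics/{c}0.png",f["img"][:,:,::-1])
    print(c,f["fx"],f["cx"],f["cy"]); print(f.get("cam_to_world",f.get("T_tool_cam")))
s=get_state();print(s["clock"],s["position"],s["eef_rot"],s["finger_gap"])
print(grip_point_offset if 'grip_point_offset' in globals() else None)
E
```

```text
pics
scene 384.2220790316564 256.29042791746696 185.44865960675122
[[ 0.59950428  0.65191787 -0.464325    0.9097338 ]
 [ 0.80027703 -0.49716543  0.33523604 -0.35275746]
 [-0.01229997 -0.57256408 -0.8197677   0.84775112]
 [ 0.          0.          0.          1.        ]]
side 406.12188893152046 258.7142993486524 186.54692504486906
[[-8.08595260e-01 -3.53373618e-01  4.70426181e-01 -1.62269277e-02]
 [-5.88365171e-01  4.86135831e-01 -6.46141145e-01  6.63343837e-01]
 [-3.61788792e-04 -7.99249047e-01 -6.00999858e-01  6.94825918e-01]
 [ 0.00000000e+00  0.00000000e+00  0.00000000e+00  1.00000000e+00]]
wrist 274.0448496724678 255.41100049752305 191.1521772167831
[[ 9.99999695e-01  3.48438641e-04 -6.99249025e-04 -8.29593516e-05]
 [-1.01524472e-04  9.45401855e-01  3.25906922e-01 -8.45976305e-02]
 [ 7.74629890e-04 -3.25906751e-01  9.45401602e-01 -1.43085748e-01]
 [ 0.00000000e+00  0.00000000e+00  0.00000000e+00  1.00000000e+00]]
0.15 [ 0.15815692 -0.52632652  0.23068817] [-2.52002408e+00  1.87438334e+00  1.46276266e-03] 0.9991129567347251
0.0187
```

View pics/scene0.png

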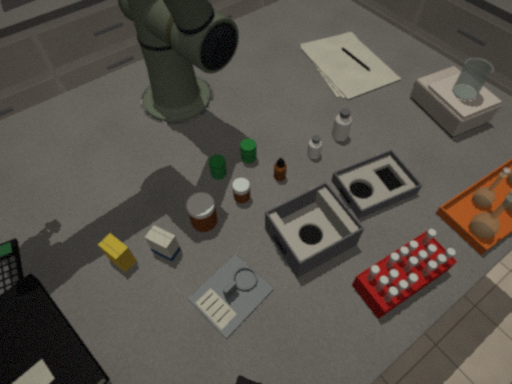

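View pics/side0.png

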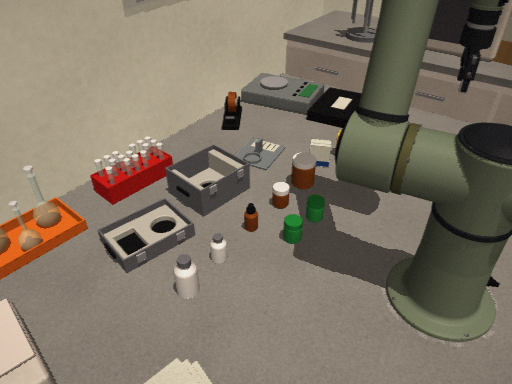

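View pics/wrist0.png

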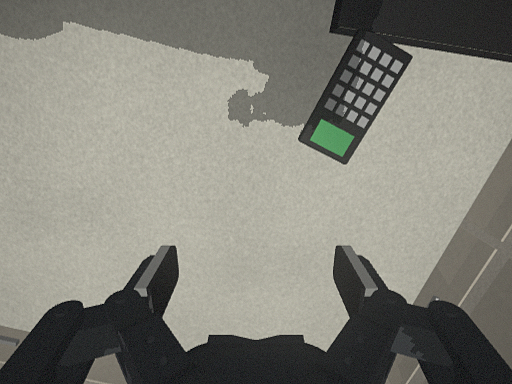

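Scene picture:
- Jars: small amber jar (241,190), large jar (201,211), green look-alikes (218,166) and (248,150).
- Bottles: dropper (280,169), short bottle (315,147), tall bottle (342,125).
- Cartons: white carton (162,241), yellow look-alike (117,251).
- Divider (231,296), deep case (312,228), shallow case (376,182).

The side view agrees. Next I'll measure with the detectors in both fixed cameras.

```bash
cat > h.py <<'E'
from cell import *
import numpy as np, cv2
from scipy.spatial.transform import Rotation as R
def proj(f,P,T=None):
    T=f["cam_to_world"] if T is None else T
    p=(np.asarray(P)-T[:3,3])@T[:3,:3]
    return np.array([f["fx"]*p[...,0]/p[...,2]+f["cx"],f["fy"]*p[...,1]/p[...,2]+f["cy"]]).T
def onz(f,uv,z,T=None):
    T=f["cam_to_world"] if T is None else T
    d=T[:3,:3]@np.array([(uv[0]-f["cx"])/f["fx"],(uv[1]-f["cy"])/f["fy"],1]); o=T[:3,3]
    return o+d*(z-o[2])/d[2]
E
python3 - <<'E'
from h import *
z=dict(deep_case=0,shallow_case=0,divider_tab=.03,small_jar_mid=.03,large_jar_mid=.0425,tall_bottle_mid=.049,short_bottle_mid=.035,dropper_mid=.039,carton_mid=.0375)
for c in ["scene","side"]:
    f=grab_frame(c)
    for n in z:
        print(c,n,[(np.round(d["centre"]).tolist(),round(d["score"],2),np.round(onz(f,d["centre"],z[n])[:2],4).tolist()) for d in tip_of(c,n)[:4]])
print(get_state()["clock"])
E
```

```text
scene deep_case [([310.0, 236.0], 0.67, [0.6309, 0.0082])]
scene shallow_case [([373.0, 187.0], 0.82, [0.6231, 0.2377]), ([163.0, 243.0], 0.29, [0.4291, -0.2901])]
scene divider_tab [([232.0, 289.0], 0.64, [0.6358, -0.2264])]
scene small_jar_mid [([250.0, 150.0], 0.86, [0.3381, 0.0404]), ([218.0, 166.0], 0.73, [0.3321, -0.0629])]
scene large_jar_mid [([199.0, 214.0], 0.93, [0.4361, -0.1845])]
scene tall_bottle_mid [([345.0, 124.0], 0.98, [0.44, 0.302])]
scene short_bottle_mid [([316.0, 145.0], 0.67, [0.4397, 0.1935])]
scene dropper_mid [([280.0, 167.0], 0.73, [0.4424, 0.0638]), ([314.0, 240.0], 0.57, [0.656, -0.0077])]
scene carton_mid [([121.0, 252.0], 0.83, [0.4118, -0.3829]), ([164.0, 242.0], 0.76, [0.4481, -0.289])]
side deep_case [([209.0, 188.0], 0.7, [0.6376, 0.0042])]
side shallow_case [([151.0, 238.0], 0.93, [0.6183, 0.2384]), ([208.0, 188.0], 0.26, [0.6392, 0.0088])]
side divider_tab [([256.0, 147.0], 0.86, [0.6326, -0.2156])]
side small_jar_mid [([315.0, 208.0], 0.91, [0.3341, -0.0603]), ([278.0, 194.0], 0.76, [0.4427, -0.0532])]
side large_jar_mid [([302.0, 172.0], 0.65, [0.4354, -0.1654])]
side tall_bottle_mid [([186.0, 274.0], 0.89, [0.4331, 0.2989]), ([316.0, 151.0], 0.72, [0.4543, -0.2754])]
side short_bottle_mid [([218.0, 247.0], 0.81, [0.4414, 0.1914])]
side dropper_mid [([254.0, 216.0], 0.65, [0.4366, 0.0627])]
side carton_mid [([318.0, 150.0], 0.74, [0.4607, -0.2992])]
1.15
```

Run:
```python
import cv2
a=cv2.imread("pics/scene0.png")
cv2.imwrite("pics/crop0.png",cv2.resize(a[105:345,90:440],None,fx=2.28,fy=2.28,interpolation=cv2.INTER_CUBIC))
```

```text
(no output)
```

View pics/crop0.png

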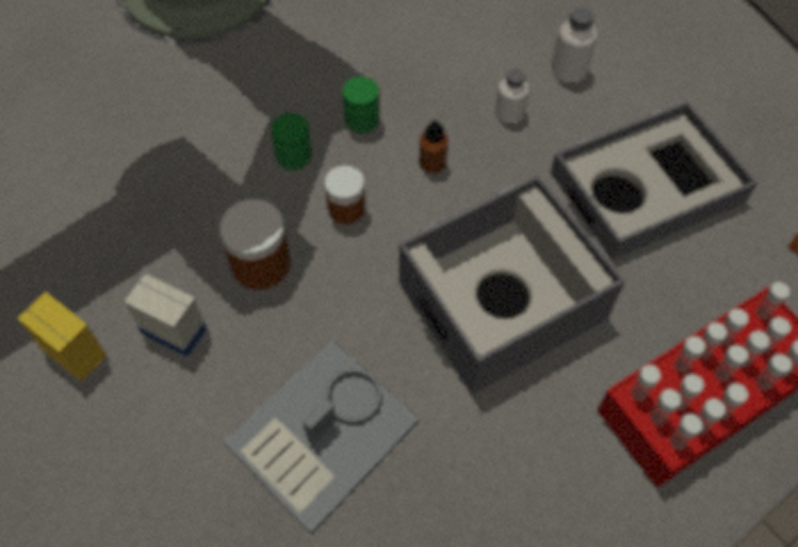

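The unlit enlarged crop settles the look-alikes: 
- **Small jar:** it is the white-lidded amber jar at (241,190). The large one is (201,211), and the green ones are (218,166) and (248,150).
- **Carton:** it is the white one with the blue foot at (162,241), not the yellow one at (117,251).
- **Tall bottle:** it is at (342,125), with the short one at (315,147).

Next come overhead wrist views for accurate positions and yaw.

```bash
cat >> h.py <<'E'
def rot(psi): # tool down, jaw x axis at angle psi
    c,s=np.cos(psi),np.sin(psi)
    return R.from_matrix(np.array([[c,s,0],[s,-c,0],[0,0,-1]])).as_rotvec()
def wrist(fn=None):
    s=get_state(); f=grab_frame("wrist")
    T=np.eye(4);T[:3,:3]=R.from_rotvec(s["eef_rot"]).as_matrix();T[:3,3]=s["position"]
    f["cam_to_world"]=T@f["T_tool_cam"]
    if fn:
        cv2.imwrite(f"pics/{fn}.png",f["img"][:,:,::-1]); np.save(f"pics/{fn}.npy",f["cam_to_world"])
    return f
Z=dict(deep_case=0,shallow_case=0,divider_tab=.03,small_jar_mid=.03,large_jar_mid=.0425,tall_bottle_mid=.049,short_bottle_mid=.035,dropper_mid=.039,carton_mid=.0375)
def tips(c,f,names=Z):
    for n in names:
        print(n,[(np.round(d["centre"]).tolist(),round(d["score"],2),np.round(onz(f,d["centre"],Z[n])[:2],4).tolist()) for d in tip_of(c,n)[:4]])
E
python3 - <<'E'
from h import *
for i,y in enumerate([-.16,.12]):
    movep([.43,y,.33],rot(np.pi/2))
    sleep(.2)
    f=wrist(f"w{i+1}"); tips("wrist",f)
s=get_state();print(s["clock"],s["q"],s["contact_force"])
E
```

```text
deep_case [([396.0, 159.0], 0.32, [0.4501, 0.086])]
shallow_case [([465.0, 249.0], 0.8, [0.6297, 0.2515])]
divider_tab [([220.0, 259.0], 0.95, [0.6318, -0.2254])]
small_jar_mid [([318.0, 88.0], 0.93, [0.3328, -0.0649]), ([383.0, 92.0], 0.74, [0.339, 0.0342])]
large_jar_mid [([247.0, 158.0], 0.8, [0.4388, -0.1734])]
tall_bottle_mid []
short_bottle_mid [([474.0, 158.0], 0.8, [0.4396, 0.1948])]
dropper_mid [([397.0, 162.0], 0.81, [0.446, 0.0689])]
carton_mid [([109.0, 137.0], 0.89, [0.4049, -0.3903]), ([174.0, 167.0], 0.83, [0.4541, -0.2936])]
deep_case [([202.0, 252.0], 0.65, [0.6373, 0.0143])]
shallow_case [([322.0, 246.0], 0.57, [0.6223, 0.2493])]
divider_tab [([71.0, 261.0], 0.64, [0.637, -0.2259]), ([151.0, 157.0], 0.36, [0.4389, -0.0521])]
small_jar_mid [([201.0, 92.0], 0.9, [0.3399, 0.0363]), ([150.0, 156.0], 0.8, [0.4387, -0.0535]), ([134.0, 90.0], 0.64, [0.3359, -0.064])]
large_jar_mid [([74.0, 156.0], 0.56, [0.4357, -0.1696]), ([148.0, 157.0], 0.24, [0.4366, -0.0509])]
tall_bottle_mid [([367.0, 153.0], 0.79, [0.4293, 0.2931])]
short_bottle_mid [([300.0, 157.0], 0.87, [0.4383, 0.1925]), ([73.0, 159.0], 0.39, [0.4412, -0.1764])]
dropper_mid [([222.0, 161.0], 0.72, [0.4441, 0.0658]), ([151.0, 152.0], 0.51, [0.4304, -0.0468])]
carton_mid [([2.0, 167.0], 0.61, [0.4541, -0.2939])]
5.3417 [ 1.06553036e-01  8.00485406e-02 -2.51382406e-01  1.23936148e+00
  8.59922127e-07  1.06512594e-01] [-0.01498274 -1.08875515 -0.28159985]
```

View pics/w1.png

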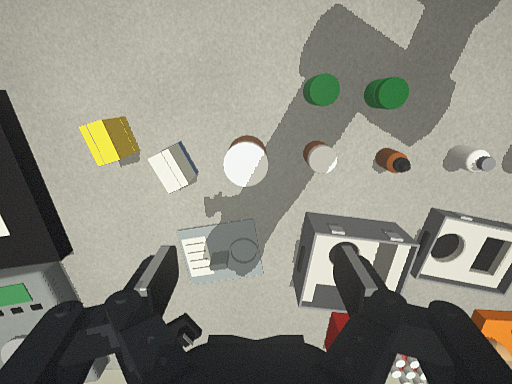

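View pics/w2.png

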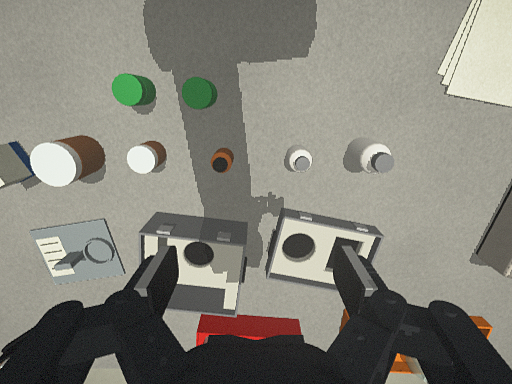

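The wrist views agree with the fixed cameras to within about 5 mm. To get yaw, I'll fit box hulls to the silhouettes in the scene and side views, then check the overlay.

```bash
cat > fit.py <<'E'
from h import *
from scipy.optimize import minimize
def box(x,y,z0,z1): return np.array([[sx*x/2,sy*y/2,z] for sx in(-1,1) for sy in(-1,1) for z in(z0,z1)])
M=dict(deep_case=np.vstack([box(148,172,0,84)]),shallow_case=box(132,184,0,40),divider_tab=np.vstack([box(124,148,0,6),box(12,32,6,52)]),carton_mid=box(60,36,0,75))
for k in M: M[k]=M[k]/1000
def place(P,p): c,s=np.cos(p[2]),np.sin(p[2]); return np.c_[P[:,0]*c-P[:,1]*s+p[0],P[:,0]*s+P[:,1]*c+p[1],P[:,2]]
def hull(f,P,p):
    uv=proj(f,place(P,p)); h=cv2.convexHull(uv.astype(np.float32))
    m=np.zeros((384*4,512*4),np.uint8); cv2.fillConvexPoly(m,np.round((h+.5)*4).astype(np.int32),1)
    return cv2.resize(m.astype(np.float32),(512,384),interpolation=cv2.INTER_AREA)
def fit(n,views,p0):
    def cost(p): return sum(np.abs(hull(f,M[n],p)-m).sum()/m.sum() for f,m in views)
    best=None
    for dy in(-.25,0,.25):
        s=np.array([p0,p0+[.02,0,0],p0+[0,.02,0],p0+[0,0,.2]])+[0,0,dy]
        r=minimize(cost,s[0],method="Nelder-Mead",options=dict(initial_simplex=s,xatol=2e-4,fatol=1e-4))
        if best is None or r.fun<best.fun: best=r
    return best
E
python3 - <<'E'
from fit import *
fs={c:grab_frame(c) for c in["scene","side"]}
ims={c:fs[c]["img"][:,:,::-1].copy() for c in fs}
for n,p0 in dict(deep_case=(.635,.01,-.08),shallow_case=(.621,.24,-.25),divider_tab=(.634,-.224,-.1),carton_mid=(.454,-.29,-.3)).items():
    V={}
    for c in fs:
        for d in silhouettes(c,n)[:5]:
            if np.linalg.norm(onz(fs[c],d["centre"],.03)[:2]-p0[:2])<.06:
                V[c]=(fs[c],d["mask"].astype(np.float32));break
    if n=="divider_tab": # flat: include only convex hull of mask
        pass
    for sub in [list(V)]+[[c] for c in V]:
        r=fit(n,[V[c] for c in sub],np.array(p0)); print(n,sub,np.round(r.x,4),round(r.fun,3))
        if len(sub)==len(V):
            for c in fs:
                h=cv2.convexHull(proj(fs[c],place(M[n],r.x)).astype(np.float32))
                cv2.polylines(ims[c],[np.round(h).astype(np.int32)],True,(255,0,255),1)
o=np.hstack([ims["scene"],ims["side"]])
cv2.imwrite("pics/ov1.png",cv2.resize(ims["scene"][100:345,90:440],None,fx=2.2,fy=2.2))
cv2.imwrite("pics/ov2.png",cv2.resize(ims["side"][100:290,80:350],None,fx=2.9,fy=2.9))
print(get_state()["clock"])
E
```

```text
deep_case ['scene', 'side'] [ 0.6315  0.0085 -0.1261] 0.053
deep_case ['scene'] [ 0.6311  0.0077 -0.133 ] 0.019
deep_case ['side'] [ 0.6312  0.0101 -0.1321] 0.026
shallow_case ['scene', 'side'] [ 0.6228  0.2423 -0.2071] 0.079
shallow_case ['scene'] [ 0.6225  0.2409 -0.2033] 0.031
shallow_case ['side'] [ 0.6242  0.2441 -0.223 ] 0.033
divider_tab ['side'] [ 0.6339 -0.2235  0.1963] 0.16
divider_tab ['side'] [ 0.6339 -0.2235  0.1963] 0.16
carton_mid ['scene', 'side'] [ 0.4506 -0.2937  0.4503] 0.362
carton_mid ['scene'] [ 0.4501 -0.2939  0.4626] 0.043
carton_mid ['side'] [ 0.4545 -0.2999 -0.6942] 0.267
5.8417
```

View pics/ov1.png

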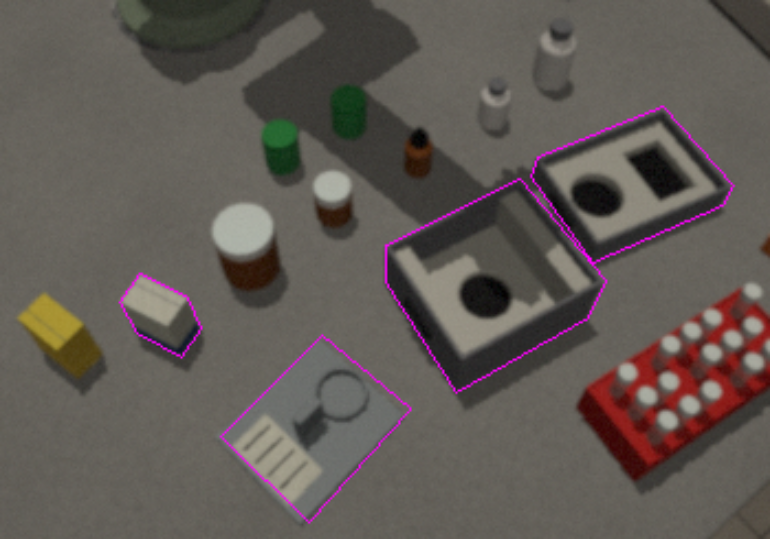

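View pics/ov2.png

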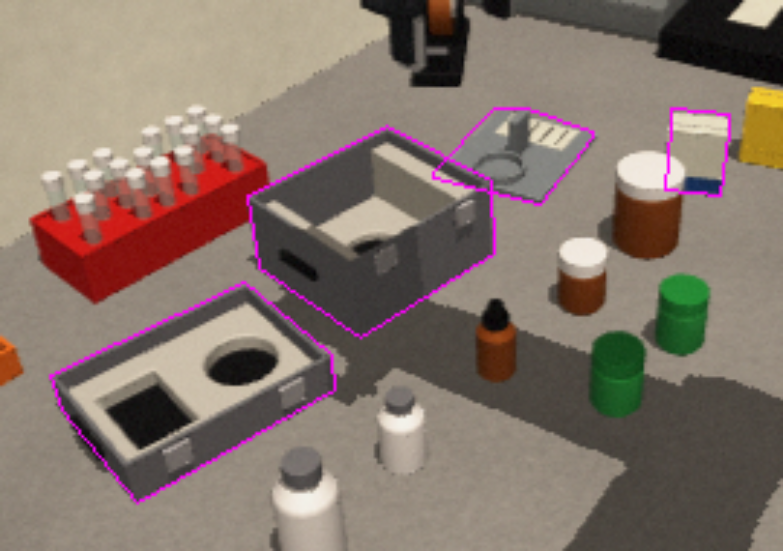

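The overlays sit on the outlines in both views (the large jar hides part of the carton in the side view, so the carton uses the scene fit). Poses (x, y, yaw):

| Thing | x | y | yaw |
|---|---|---|---|
| deep case | .6312 | .009 | -.132 |
| shallow case | .6233 | .2423 | -.21 |
| divider | .634 | -.2235 | .196 (ring on +y) |
| carton | .451 | -.294 | .46 |

I'll start with the small jar.

```bash
cat >> h.py <<'E'
DC=np.array([.6312,.009,-.132]); SC=np.array([.6233,.2423,-.21]); DV=np.array([.634,-.2235,.196]); CT=np.array([.451,-.294,.46])
def inframe(F,x,y): c,s=np.cos(F[2]),np.sin(F[2]); return F[:2]+[c*x-s*y,s*x+c*y]
def st(m=""):
    s=get_state(); print(m,round(s["clock"],2),"pos",np.round(s["position"],4),"gap",round(s["finger_gap"],3),"F",np.round(s["contact_force"],1))
    return s
def go(xy,z,psi): movep([xy[0],xy[1],z],rot(psi))
def pick(xy,psi,z,N,hi=.2,pre=.14):
    go(xy,pre,psi)
    print("hit",move_l([xy[0],xy[1],z],.12,until_force=12)); st("down")
    grab(N); st("grabbed")
    move_l([xy[0],xy[1],hi],.2); st("lift")
def put(xy,psi,z,hi,clear,f=8):
    go(xy,hi,psi); move_l([xy[0],xy[1],z+.03],.15)
    print("hit",move_l([xy[0],xy[1],z],.05,until_force=f)); st("at place")
E
python3 - <<'E'
from h import *
pick((.4405,-.0533),np.pi-.132,.022,40)
go((.5,-.03),.25,np.pi-.132)
f=wrist("jar_held")
E
```

```text
hit False
down 8.58 pos [ 0.4411 -0.0534  0.0225] gap 0.998 F [ 0.2  0.2 -0.1]
grabbed 9.05 pos [ 0.4406 -0.0533  0.0225] gap 0.502 F [-0.8 -0.4  5.4]
lift 10.09 pos [ 0.4397 -0.0531  0.199 ] gap 0.506 F [-0.6 -0.6 -1.8]
```

View pics/jar_held.png

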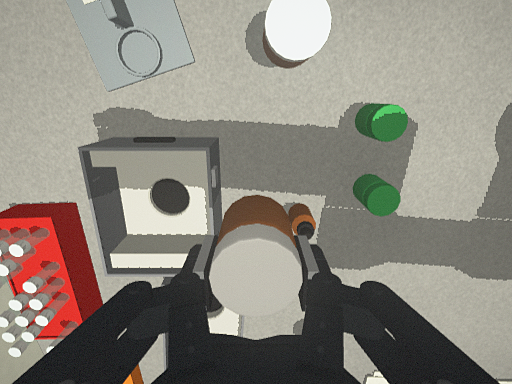

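The jar is held between the pads at about (255,260) in the wrist image. I'll check its offset by projecting the lid circle.

Run:
```python
from h import *
import cv2
im=cv2.imread("pics/jar_held.png")
f=grab_frame("wrist"); T=f["T_tool_cam"]
a=np.linspace(0,2*np.pi,60)
for y,col in((0,(255,0,255)),(-.006,(255,255,0))):
    P=np.c_[.022*np.cos(a),y+.022*np.sin(a),np.full(60,-.038)]
    cv2.polylines(im,[np.round(proj(f,P,T)).astype(np.int32)],True,col,1)
cv2.imwrite("pics/jar_ov.png",cv2.resize(im[170:350,170:340],None,fx=3,fy=3))
```

```text
(no output)
```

View pics/jar_ov.png

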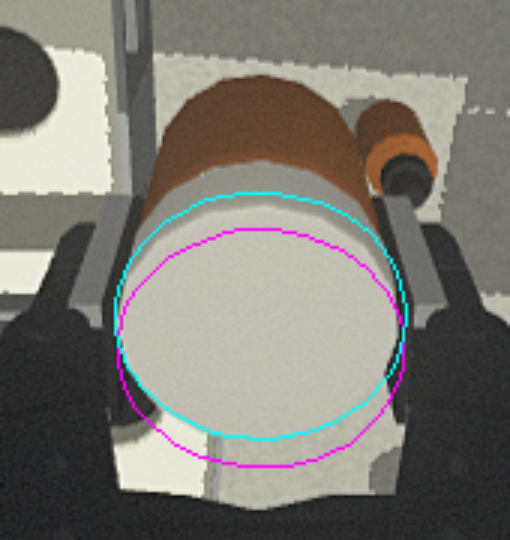

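The lid sits about 4–5 mm toward -y of the tool, between the two circles but closer to cyan. I'll compensate and place it.

Run:
```python
from h import *
psi=np.pi-.132
xy=DC[:2]+.004*np.array([np.sin(psi),-np.cos(psi)])
put(xy,psi,.0275,.2,.2)
let_go(); st("rel")
move_l([xy[0],xy[1],.2],.2)
go((.56,-.13),.30,np.pi/2-.1)
f=wrist("w3"); fs=grab_frame("scene")
print([(onz(f,d["centre"],.036)[:2],d["score"]) for d in tip_of("wrist","small_jar_mid")])
im=fs["img"][:,:,::-1]; cv2.imwrite("pics/s3.png",cv2.resize(im[150:350,180:400],None,fx=3,fy=3))
st()
```

```text
hit True
at place 12.92 pos [0.6309 0.0131 0.0284] gap 0.506 F [-0.5  0.6  4. ]
rel 13.41 pos [0.6301 0.0131 0.0278] gap 1.005 F [-0.9  0.   0.5]
[]
 15.73 pos [ 0.56   -0.1294  0.2992] gap 1.003 F [ 0.6 -0.5  0.2]
```

View pics/w3.png

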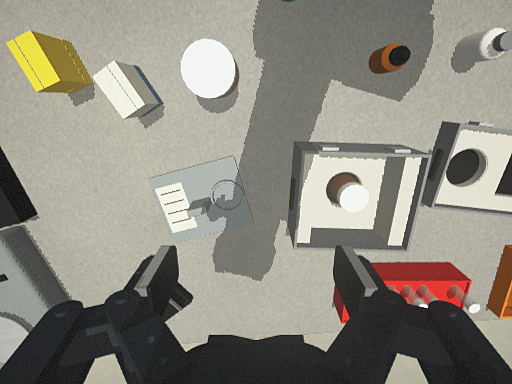

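View pics/s3.png

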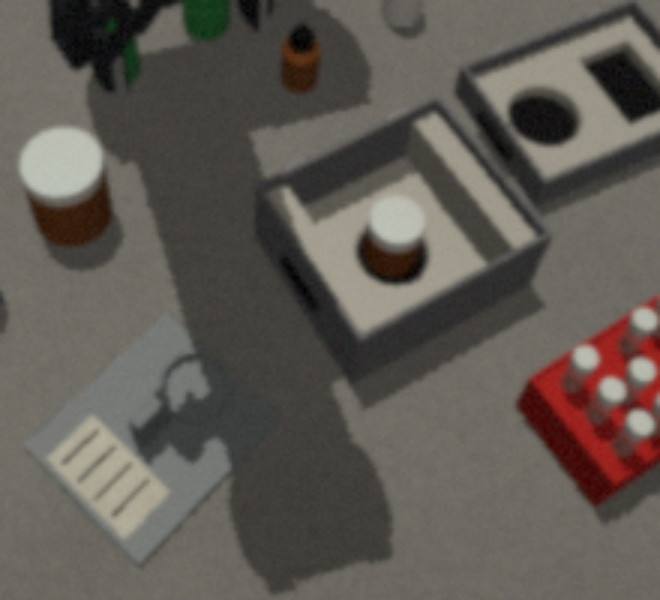

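The jar stands in the well (contact came at the expected height). I'll overlay the fitted case, divider and jar models on w3 before the divider move.

Run:
```python
from fit import *
f=grab_frame("wrist"); im=cv2.resize(cv2.imread("pics/w3.png"),None,fx=2,fy=2); T=np.load("pics/w3.npy")
def poly(F,P,col):
    cv2.polylines(im,[np.round(2*proj(f,place(np.array(P),F),T)+.5).astype(np.int32)],True,col,1)
def rect(x,y,z,cx=0,cy=0): return [[cx+a*x/2,cy+b*y/2,z] for a,b in((-1,-1),(1,-1),(1,1),(-1,1))]
a=np.linspace(0,2*np.pi,60)
def circ(r,z,cx=0,cy=0): return np.c_[cx+r*np.cos(a),cy+r*np.sin(a),np.full(60,z)]
poly(DC,rect(.148,.172,.084),(255,0,255));poly(DC,rect(.14,.164,.084),(255,0,255));poly(DC,circ(.029,.016),(255,255,0));poly(DC,circ(.022,.066),(0,0,255))
poly(SC,rect(.132,.184,.04),(255,0,255));poly(SC,circ(.031,.022,0,-.044),(255,255,0))
poly(DV,rect(.124,.148,.006),(255,0,255));poly(DV,circ(.028,.016,0,.045),(255,255,0));poly(DV,rect(.012,.032,.052),(0,0,255));poly(DV,rect(.012,.032,.006),(0,255,255))
poly(CT,rect(.06,.036,.075),(255,0,255));poly(CT,rect(.06,.036,0),(255,255,0))
cv2.imwrite("pics/w3o.png",im[100:530,180:])
```

```text
(no output)
```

View pics/w3o.png

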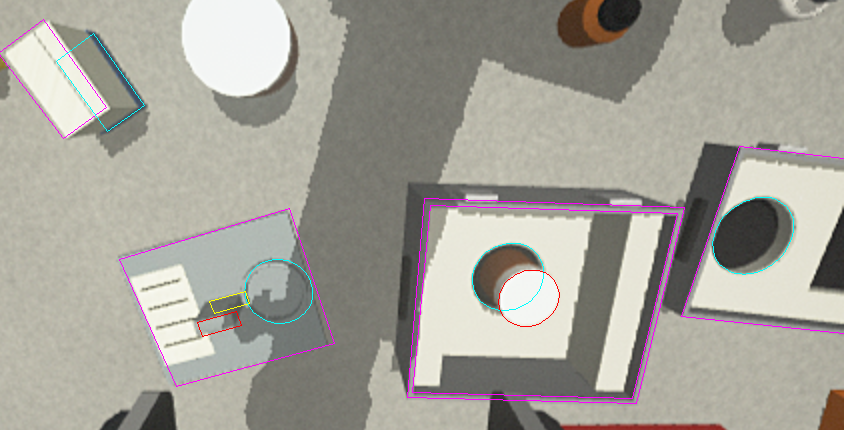

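The overlay matches the case rims, well, jar lid, divider and carton closely. Now the divider.

Run:
```python
from h import *
pick(DV[:2],DV[2],.018,80,hi=.22)
go((.6,-.1),.24,-.132)
f=wrist("div_held"); fs=grab_frame("side")
cv2.imwrite("pics/div_side.png",cv2.resize(fs["img"][60:240,130:390][:,:,::-1],None,fx=3,fy=3)); st()
```

```text
hit False
down 18.04 pos [ 0.6347 -0.2238  0.019 ] gap 0.998 F [ 0.3 -0.1  0.6]
grabbed 18.71 pos [ 0.6342 -0.2236  0.0183] gap 0.131 F [ 0.5 -0.5  1.9]
lift 19.87 pos [ 0.6332 -0.2231  0.2185] gap 0.128 F [-0.3 -0.4 -0.9]
 20.55 pos [ 0.5999 -0.1006  0.2391] gap 0.125 F [ 0.3  0.7 -1.6]
```

View pics/div_held.png

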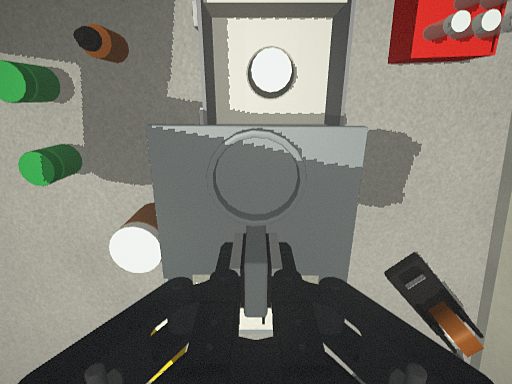

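View pics/div_side.png

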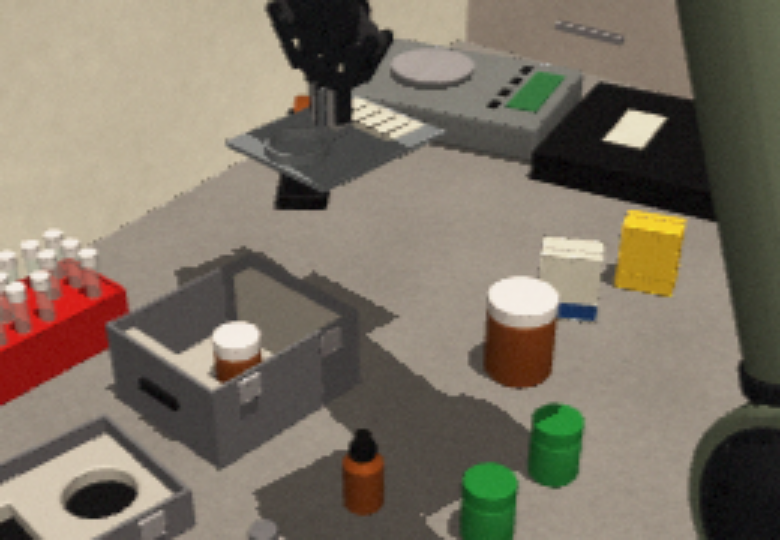

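Run:
```python
from h import *
f=grab_frame("wrist");T=f["T_tool_cam"]; im=cv2.imread("pics/div_held.png")
print(proj(f,np.array([[-.062,-.074,.0123],[.062,-.074,.0123],[-.062,.0,.0123],[.062,0,.0123]]),T))
a=np.linspace(0,2*np.pi,60)
cv2.polylines(im,[np.round(proj(f,np.c_[.028*np.cos(a),-.045+.028*np.sin(a),np.full(60,.0023)],T)).astype(np.int32)],True,(255,255,0),1)
cv2.polylines(im,[np.round(proj(f,np.array([[-.062,-.074,.0123],[.062,-.074,.0123],[.062,0.074,.0123],[-.062,.074,.0123]]),T)).astype(np.int32)],True,(255,0,255),1)
cv2.imwrite("pics/dh2.png",cv2.resize(im[90:330,120:400],None,fx=2.5,fy=2.5))
```

```text
[[141.54482256 116.76955011]
 [367.65066167 116.80922923]
 [157.22806124 237.00796807]
 [352.15742655 237.1200362 ]]
```

View pics/dh2.png

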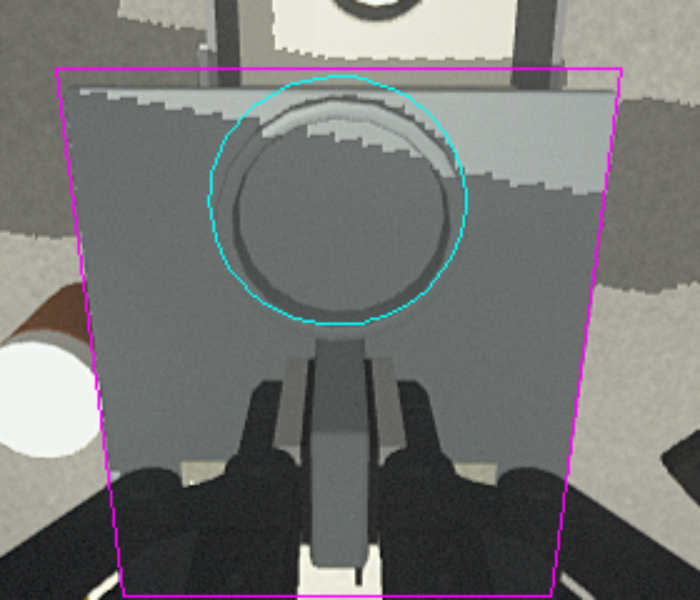

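The held divider seems shifted about 4 mm toward its -y, with its ring end a few mm lower (a slight tilt). There is ±8 mm of clearance and it will settle flat on the ledges. I'll shift by +3 mm along y and lower it gently.

Run:
```python
from h import *
psi=-.132
xy=inframe(DC,0,.003)
go(xy,.22,psi); move_l([*xy,.115],.15)
print(move_l([*xy,.0885],.04,until_force=6)); st("a")
print(move_l([*xy,.0885],.03,until_force=15)); st("b")
f=wrist("div_set"); fs=grab_frame("side")
cv2.imwrite("pics/div_side2.png",cv2.resize(fs["img"][100:280,80:340][:,:,::-1],None,fx=3,fy=3)); st()
```

```text
True
a 22.63 pos [0.6309 0.0121 0.0882] gap 0.127 F [0.2 0.3 4.1]
False
b 22.88 pos [0.6317 0.012  0.0884] gap 0.131 F [ 0.6 -0.4  0.5]
 22.98 pos [0.6317 0.0119 0.0884] gap 0.13 F [ 0.7 -0.4  0.7]
```

View pics/div_set.png

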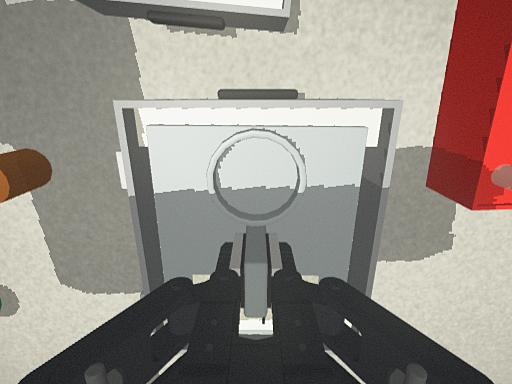

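View pics/div_side2.png

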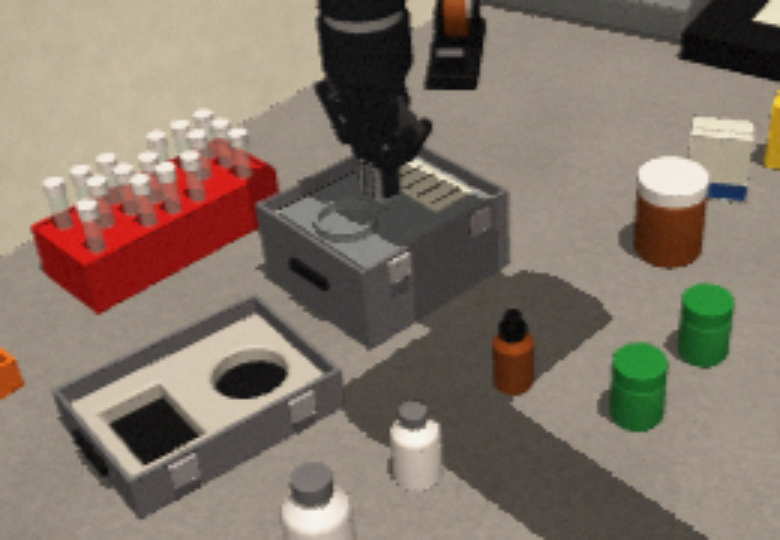

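The divider is down inside the case, in contact at the expected height (.0884). I'll release it and check with an overlay.

Run:
```python
from fit import *
let_go(); s=st("rel"); p=s["position"]
move_l([p[0],p[1],.25],.2)
go((.47,.03),.30,np.pi/2)
f=wrist("w4"); tips("wrist",f,["dropper_mid","divider_tab"])
print([(onz(f,d["centre"],.1)) for d in tip_of("wrist","divider_tab")])
im=cv2.resize(cv2.imread("pics/w4.png"),None,fx=2,fy=2); T=f["cam_to_world"]
def poly(F,P,col):
    cv2.polylines(im,[np.round(2*proj(f,place(np.array(P),F),T)+.5).astype(np.int32)],True,col,1)
def rect(x,y,z,cx=0,cy=0): return [[cx+a*x/2,cy+b*y/2,z] for a,b in((-1,-1),(1,-1),(1,1),(-1,1))]
a=np.linspace(0,2*np.pi,60)
def circ(r,z,cx=0,cy=0): return np.c_[cx+r*np.cos(a),cy+r*np.sin(a),np.full(60,z)]
poly(DC,rect(.124,.148,.076),(255,0,255));poly(DC,circ(.028,.086,0,.045),(255,255,0));poly(DC,rect(.012,.032,.122),(0,0,255));poly(DC,rect(.148,.172,.084),(0,255,0))
D=[.443,.0655,0]; poly(D,circ(.017,.0),(255,0,255));poly(D,circ(.0115,.064),(255,255,0))
cv2.imwrite("pics/w4o.png",im[100:560,180:900])
```

```text
rel 23.69 pos [0.6316 0.012  0.0885] gap 1.0 F [0.3 1.1 0.9]
dropper_mid [([279.0, 138.0], 0.63, [0.4434, 0.0654])]
divider_tab [([242.0, 274.0], 0.68, [0.6841, 0.0057])]
[array([0.63368227, 0.00986044, 0.1       ])]
```

View pics/w4o.png

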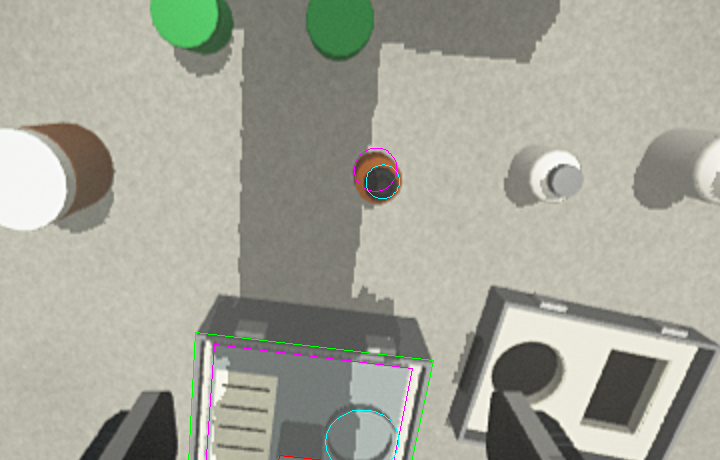

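The divider lies as fitted (tab at about .634,.010). The dropper is at (.4445,.065). Picking it now.

Run:
```python
from h import *
psi=np.pi-.132
pick((.4445,.065),psi,.014,30,hi=.2)
xy=inframe(DC,0,.045); go(xy,.2,psi)
s=st(); f=wrist("dr_held"); T=f["T_tool_cam"]
im=cv2.imread("pics/dr_held.png");a=np.linspace(0,2*np.pi,60)
for y,c in((0,(255,0,255)),(-.005,(255,255,0)),(.005,(0,255,0))):
    cv2.polylines(im,[np.round(proj(f,np.c_[.0115*np.cos(a),y+.0115*np.sin(a),np.full(60,-.050)],T)).astype(np.int32)],True,c,1)
cv2.imwrite("pics/dh3.png",cv2.resize(im[140:384,150:400],None,fx=2.4,fy=2.4))
```

```text
hit False
down 28.78 pos [0.4451 0.065  0.0145] gap 1.004 F [-0.4 -1.1 -0.6]
grabbed 29.32 pos [0.4447 0.065  0.0144] gap 0.383 F [-1.7 -0.   6.3]
lift 30.4 pos [0.4436 0.065  0.1989] gap 0.388 F [ 0.3 -0.6 -0.6]
 31.19 pos [0.6355 0.0538 0.1986] gap 0.392 F [-0.6  0.6 -1. ]
```

View pics/dh3.png

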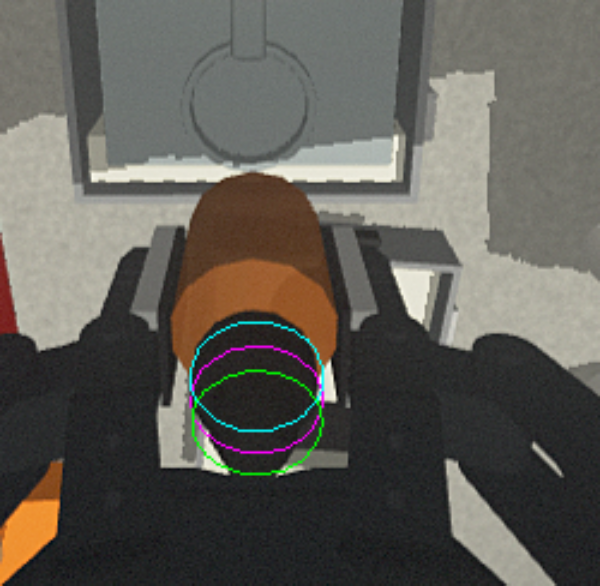

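The collar matches the magenta circle (0 to -2 mm offset), so the dropper is held well. I'll compute the ring centre from this same image, then place it.

Run:
```python
from h import *
f=grab_frame("wrist"); T=np.load("pics/dr_held.npy")
print("ring",onz(f,(150+250/2.4,140+103/2.4),.084,T)[:2])
psi=np.pi-.132; xy=inframe(DC,0,.046); print(xy)
move_l([*xy,.125],.15)
print(move_l([*xy,.0898],.04,until_force=5)); st("a")
fs=grab_frame("side");cv2.imwrite("pics/dr_side.png",cv2.resize(fs["img"][60:240,80:340][:,:,::-1],None,fx=3,fy=3))
```

```text
ring [0.63620104 0.0502548 ]
[0.63725438 0.05459983]
True
a 32.76 pos [0.6366 0.0546 0.0905] gap 0.384 F [-1.2  0.2  4.1]
```

View pics/dr_side.png

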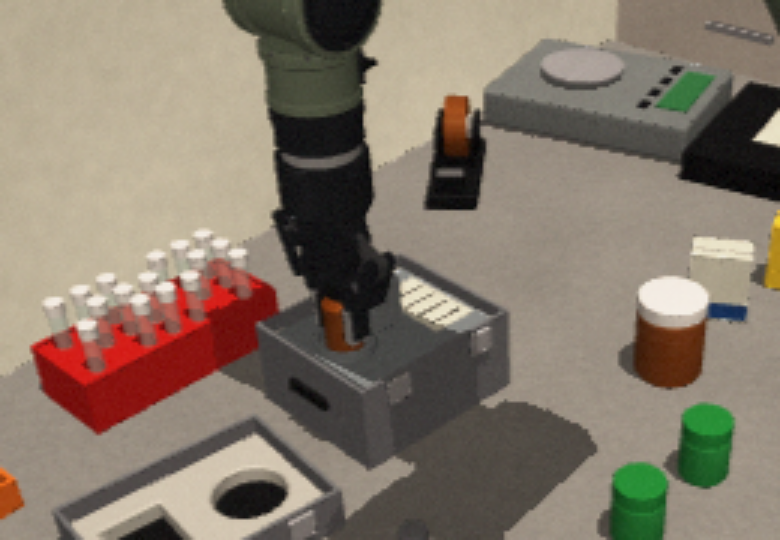

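Contact came at .0905, so the bottle's base is on the sheet (.076) and inside the ring. I'll release it, check, then fetch the carton.

Run:
```python
from h import *
let_go(); s=st("rel"); p=s["position"]; move_l([p[0],p[1],.24],.2)
go((.46,-.2),.27,2.03)
f=grab_frame("side");cv2.imwrite("pics/s5.png",cv2.resize(f["img"][60:240,80:340][:,:,::-1],None,fx=3,fy=3))
f=wrist("w5")
pick(CT[:2],2.03,.041,30,hi=.22,pre=.16)
```

```text
rel 33.37 pos [0.6357 0.0546 0.0894] gap 0.999 F [-0.2  0.1 -0.8]
hit False
down 37.33 pos [ 0.4516 -0.2944  0.0418] gap 1.001 F [ 0.7 -0.2  0.2]
grabbed 37.83 pos [ 0.4512 -0.2941  0.0413] gap 0.415 F [-0.3  1.   1.5]
lift 38.88 pos [ 0.4503 -0.2935  0.2187] gap 0.419 F [-0.4 -0.2 -1.4]
```

View pics/s5.png

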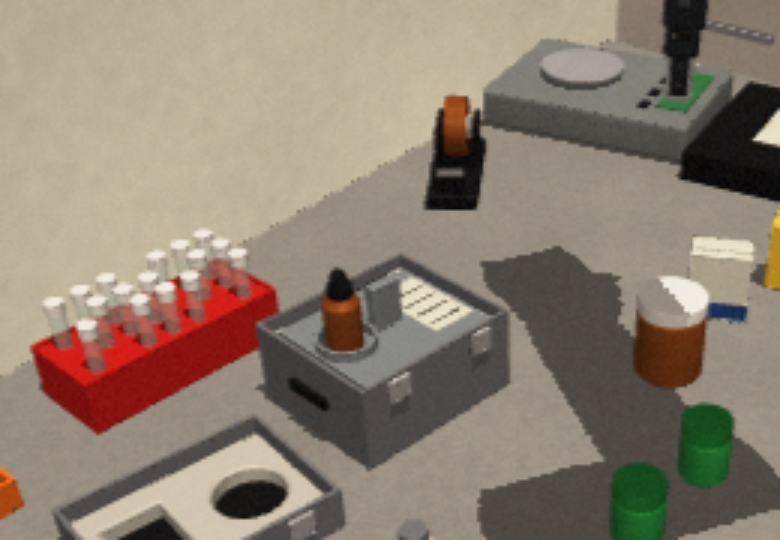

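The dropper stands upright in the ring and the carton is gripped. Next I'll move it over the slot and check how it sits in the hand.

Run:
```python
from h import *
psi=SC[2]+np.pi/2
go((.42,0.0),.27,psi)
f=wrist("ct_held"); T=f["T_tool_cam"]
im=cv2.imread("pics/ct_held.png")
for y,c in((0,(255,0,255)),(-.005,(255,255,0))):
    cv2.polylines(im,[np.round(proj(f,np.array([[a*.018,y+b*.03,-.0337] for a,b in((-1,-1),(1,-1),(1,1),(-1,1))]),T)).astype(np.int32)],True,c,1)
cv2.imwrite("pics/ch.png",cv2.resize(im[140:384,100:420],None,fx=2.3,fy=2.3)); st()
```

```text
40.08 pos [ 0.4202 -0.0006  0.2695] gap 0.413 F [ 0.4 -0.9 -1.3]
```

View pics/ch.png

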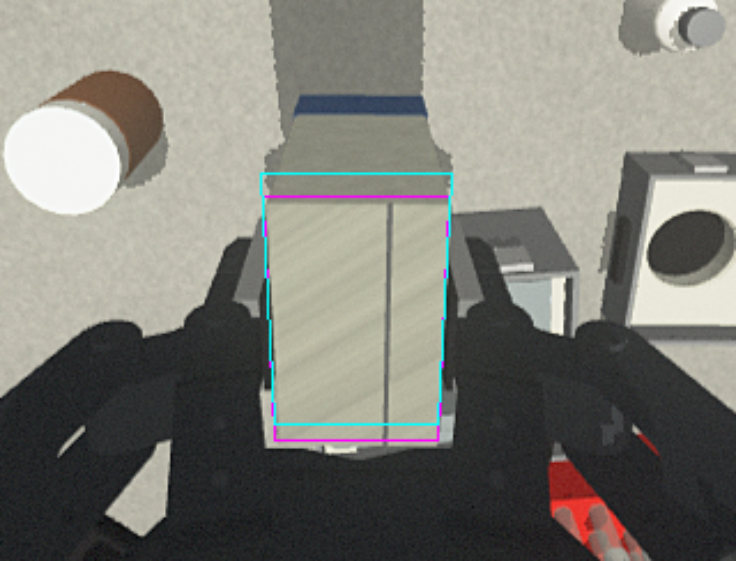

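The carton is centred and square in the hand (it matches magenta). I'll place it now.

Run:
```python
from h import *
psi=SC[2]+np.pi/2; xy=inframe(SC,-.001,.044)
go((.45,.25),.27,psi); go(xy,.2,psi); move_l([*xy,.085],.15)
print(move_l([*xy,.0465],.04,until_force=5)); st("a")
f=grab_frame("side");cv2.imwrite("pics/ct_side.png",cv2.resize(f["img"][130:310,60:320][:,:,::-1],None,fx=3,fy=3))
```

```text
True
a 43.67 pos [0.631  0.2855 0.0472] gap 0.415 F [-0.5  0.3  4.5]
```

View pics/ct_side.png

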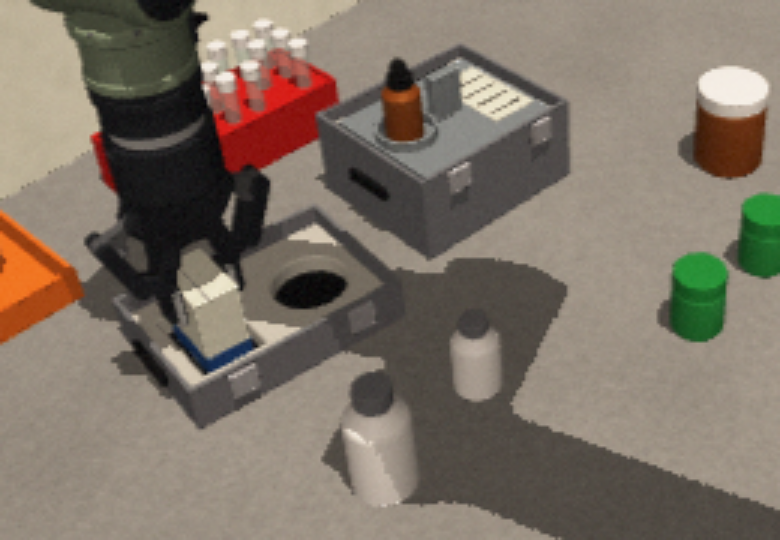

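Contact height puts the carton's base on the slot bottom. I'll release it and take a closer wrist view of the tall bottle.

Run:
```python
from h import *
let_go(); s=st("rel"); p=s["position"]; move_l([p[0],p[1],.24],.2)
go((.42,.27),.25,np.pi/2)
f=wrist("w6"); tips("wrist",f,["tall_bottle_mid","short_bottle_mid"])
T=f["cam_to_world"]; im=cv2.imread("pics/w6.png");a=np.linspace(0,2*np.pi,60)
for (x,y),c in (((.434,.297),(255,0,255)),((.439,.301),(255,255,0))):
    for r,z in((.024,0),(.024,.065),(.014,.098)):
        cv2.polylines(im,[np.round(proj(f,np.c_[x+r*np.cos(a),y+r*np.sin(a),np.full(60,z)],T)).astype(np.int32)],True,c,1)
cv2.imwrite("pics/w6o.png",cv2.resize(im[40:340,130:512],None,fx=2,fy=2))
```

```text
rel 44.27 pos [0.6299 0.2852 0.0458] gap 0.997 F [-0.3  0.1  0. ]
tall_bottle_mid [([278.0, 171.0], 0.88, [0.4285, 0.2995])]
short_bottle_mid [([199.0, 178.0], 0.6, [0.4413, 0.1946])]
```

View pics/w6o.png

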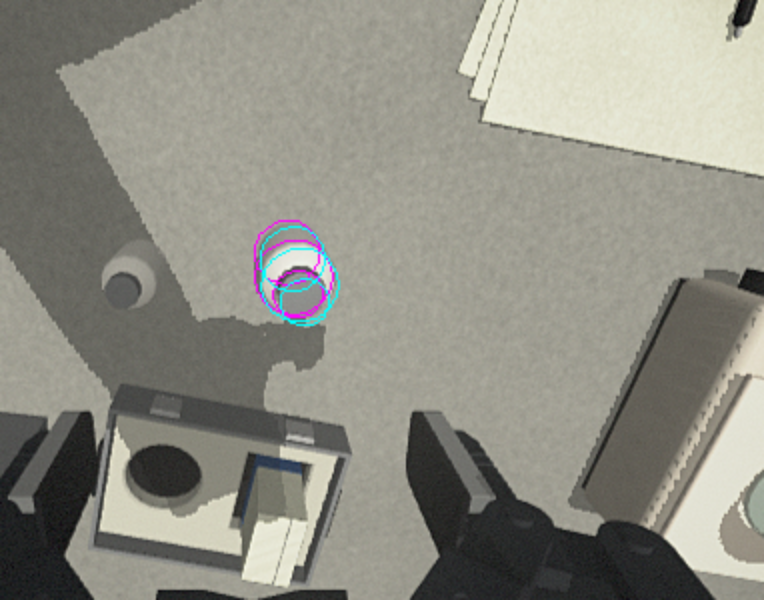

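The carton stands in the slot. The tall bottle matches the magenta outline, at about (.434,.298). Picking it now.

Run:
```python
from h import *
psi=np.pi+SC[2]
pick((.434,.298),psi,.032,40,hi=.22,pre=.16)
go((.5,.25),.25,psi)
f=wrist("tb_held"); T=f["T_tool_cam"]
im=cv2.imread("pics/tb_held.png");a=np.linspace(0,2*np.pi,60)
for y,c in((0,(255,0,255)),(-.005,(255,255,0)),(.005,(0,255,0))):
    cv2.polylines(im,[np.round(proj(f,np.c_[.014*np.cos(a),y+.014*np.sin(a),np.full(60,-.066)],T)).astype(np.int32)],True,c,1)
cv2.imwrite("pics/th.png",cv2.resize(im[140:384,100:420],None,fx=2.3,fy=2.3)); st()
```

```text
hit False
down 48.8 pos [0.4346 0.2983 0.0326] gap 1.001 F [-0.6  0.4  0.8]
grabbed 49.25 pos [0.4343 0.2982 0.0327] gap 0.547 F [-0.9 -0.4  5. ]
lift 50.34 pos [0.4332 0.2976 0.2188] gap 0.55 F [ 0.4 -0.3 -1.3]
 50.83 pos [0.4993 0.2495 0.2486] gap 0.553 F [ 0.1 -0.3 -2.2]
```

View pics/th.png

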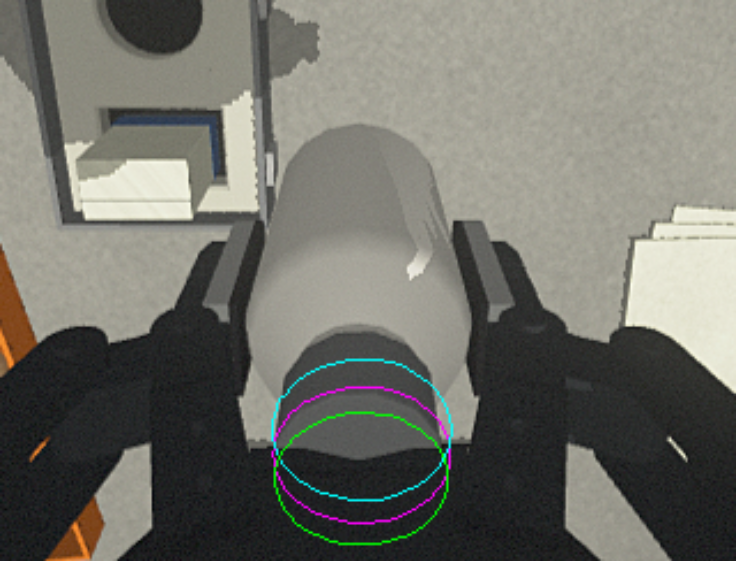

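The cap's near edge lines up with magenta, so it is centred. I'll place it.

Run:
```python
from h import *
psi=np.pi+SC[2]; xy=inframe(SC,0,-.044)
go(xy,.2,psi); move_l([*xy,.075],.15)
print(move_l([*xy,.0378],.04,until_force=5)); st("a")
f=grab_frame("side");cv2.imwrite("pics/tb_side.png",cv2.resize(f["img"][130:310,60:320][:,:,::-1],None,fx=3,fy=3))
```

```text
True
a 53.27 pos [0.6135 0.1991 0.0387] gap 0.545 F [-0.1 -0.6  3.6]
```

View pics/tb_side.png

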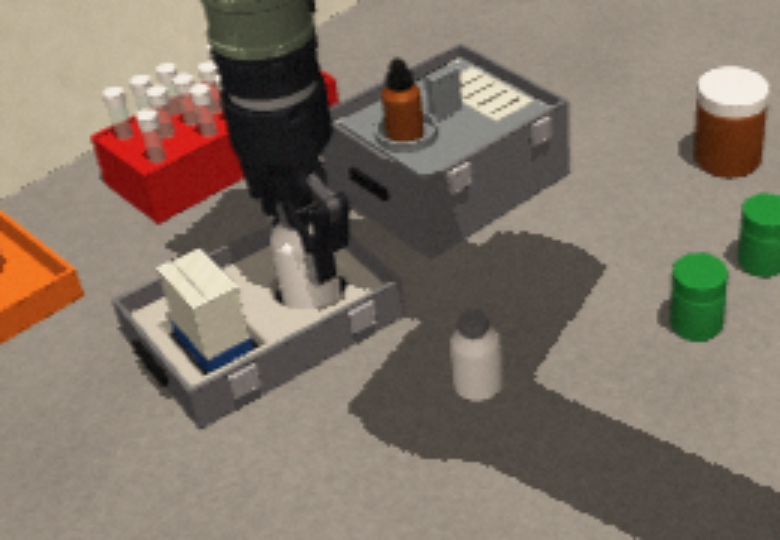

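The bottle is on the well bottom (.0387). I'll release it, withdraw, and run the final checks with overlays.

Run:
```python
from fit import *
let_go(); s=st("rel"); p=s["position"]; move_l([p[0],p[1],.28],.2)
go((.42,.08),.33,np.pi/2); sleep(.3)
a=np.linspace(0,2*np.pi,60)
def circ(r,z,cx=0,cy=0): return np.c_[cx+r*np.cos(a),cy+r*np.sin(a),np.full(60,z)]
def rect(x,y,z,cx=0,cy=0): return np.array([[cx+i*x/2,cy+j*y/2,z] for i,j in((-1,-1),(1,-1),(1,1),(-1,1))])
ZZ=dict(divider_tab=.1,dropper_mid=.115,tall_bottle_mid=.055,carton_mid=.0435,large_jar_mid=.0425,short_bottle_mid=.035)
for c,n in(("wrist","fw"),("scene","fsc"),("side","fsi")):
    f=wrist("fw0") if c=="wrist" else grab_frame(c)
    for k in ZZ:
        F=DC if k in("divider_tab","dropper_mid") else SC
        for d in tip_of(c,k)[:2]:
            P=onz(f,d["centre"],ZZ[k])[:2]; q=P-F[:2]; cc,s_=np.cos(F[2]),np.sin(F[2])
            print(c,k,round(d["score"],2),"world",np.round(P,3),"in case",np.round([q[0]*cc+q[1]*s_,-q[0]*s_+q[1]*cc],3))
    S=3;off={"wrist":(110,150),"scene":(240,110),"side":(70,120)}[c]
    x,y=off; im=cv2.resize(f["img"][y:y+195,x:x+260][:,:,::-1],None,fx=S,fy=S)
    def poly(F,P,col): cv2.polylines(im,[np.round((proj(f,place(P,F))-off+.5)*S).astype(np.int32)],True,col,1)
    poly(DC,rect(.124,.148,.076),(255,0,255));poly(DC,circ(.0115,.14,0,.045),(255,255,0));poly(DC,circ(.017,.122,0,.045),(255,255,0))
    poly(SC,circ(.014,.104,0,-.044),(255,255,0));poly(SC,circ(.024,.071,0,-.044),(255,255,0));poly(SC,rect(.06,.036,.081,0,.044),(255,0,255))
    cv2.imwrite(f"pics/{n}.png",im)
st()
```

```text
rel 53.78 pos [0.6122 0.1988 0.0374] gap 1.002 F [ 0.2 -0.5 -1. ]
wrist divider_tab 0.55 world [0.636 0.007] in case [ 0.005 -0.001]
wrist dropper_mid 0.8 world [0.638 0.055] in case [0.001 0.047]
wrist tall_bottle_mid 0.57 world [0.606 0.202] in case [-0.008 -0.043]
wrist tall_bottle_mid 0.44 world [0.69  0.049] in case [ 0.105 -0.175]
wrist carton_mid 0.58 world [0.704 0.054] in case [ 0.118 -0.167]
wrist carton_mid 0.57 world [0.635 0.288] in case [0.002 0.048]
wrist large_jar_mid 0.91 world [ 0.435 -0.169] in case [-0.098 -0.442]
wrist short_bottle_mid 0.59 world [0.433 0.192] in case [-0.175 -0.089]
scene divider_tab 0.86 world [0.631 0.003] in case [ 0.001 -0.006]
scene dropper_mid 0.57 world [0.636 0.046] in case [-0.     0.038]
scene tall_bottle_mid 0.93 world [0.614 0.199] in case [-0.    -0.045]
scene tall_bottle_mid 0.44 world [0.634 0.284] in case [0.002 0.043]
scene carton_mid 0.97 world [0.625 0.293] in case [-0.009  0.05 ]
scene carton_mid 0.59 world [ 0.408 -0.389] in case [-0.079 -0.662]
scene large_jar_mid 0.63 world [ 0.435 -0.181] in case [-0.096 -0.453]
scene short_bottle_mid 0.77 world [0.441 0.185] in case [-0.167 -0.094]
side divider_tab 0.58 world [0.621 0.016] in case [-0.011  0.006]
side dropper_mid 0.71 world [0.629 0.054] in case [-0.009  0.044]
side tall_bottle_mid 0.55 world [0.618 0.195] in case [ 0.004 -0.048]
side tall_bottle_mid 0.42 world [ 0.685 -0.004] in case [ 0.112 -0.228]
side carton_mid 0.89 world [0.634 0.293] in case [-0.     0.052]
side large_jar_mid 0.77 world [ 0.44  -0.177] in case [-0.091 -0.448]
side short_bottle_mid 0.81 world [0.452 0.197] in case [-0.158 -0.08 ]
side short_bottle_mid 0.35 world [ 0.698 -0.055] in case [ 0.135 -0.275]
 57.58 pos [0.42 0.08 0.33] gap 0.993 F [ 0.6 -0.3 -0.2]
```

View pics/fsc.png

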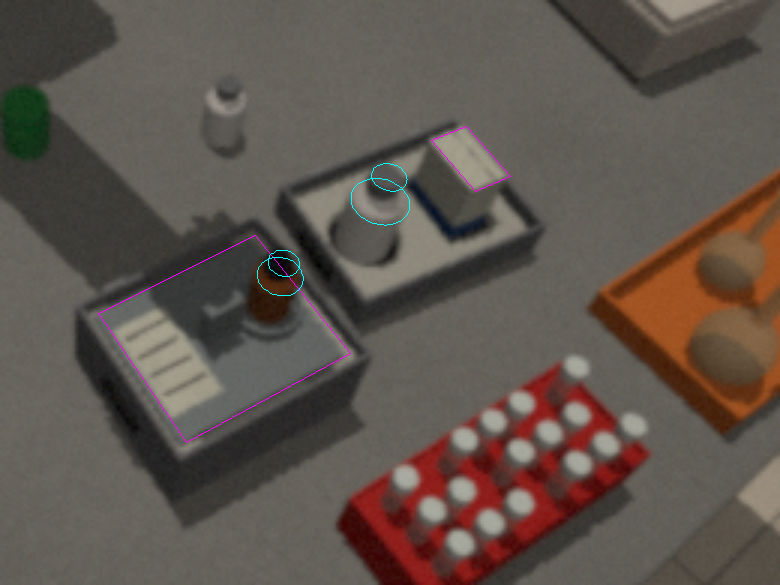

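View pics/fsi.png

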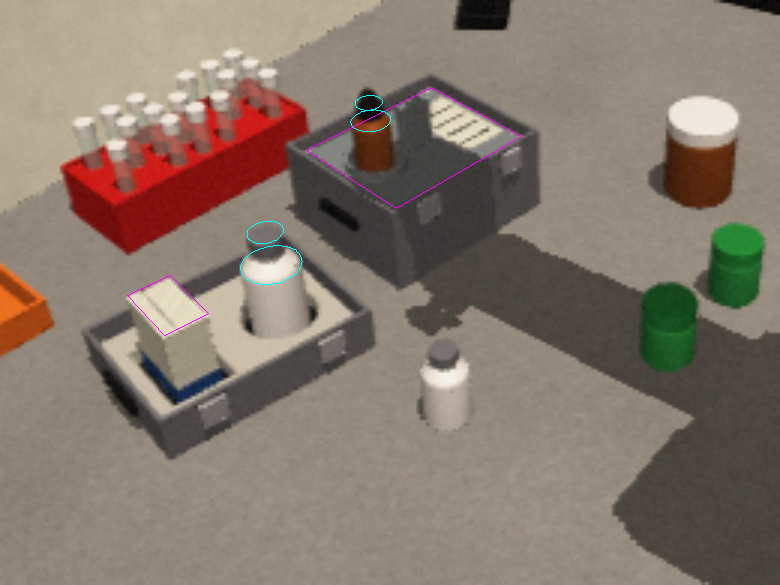

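All released and upright. The bottle's cap overlay looks a little high, so I'll zoom in without overlays.

Run:
```python
from fit import *
ims=[]
a=np.linspace(0,2*np.pi,60)
for c,(x,y) in(("scene",(335,140)),("side",(90,180))):
    f=grab_frame(c); A=cv2.resize(f["img"][y:y+70,x:x+95][:,:,::-1],None,fx=4,fy=4,interpolation=cv2.INTER_CUBIC); B=A.copy()
    A=cv2.convertScaleAbs(A,alpha=1.6)
    for r,z in((.014,.104),(.024,.071),(.024,.022)):
        P=np.c_[r*np.cos(a),-.044+r*np.sin(a),np.full(60,z)]
        cv2.polylines(B,[np.round((proj(f,place(P,SC))-[x,y]+.5)*4).astype(np.int32)],True,(255,0,255),1)
    ims.append(np.hstack([A,B]))
cv2.imwrite("pics/z.png",np.vstack(ims))
```

```text
(no output)
```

View pics/z.png

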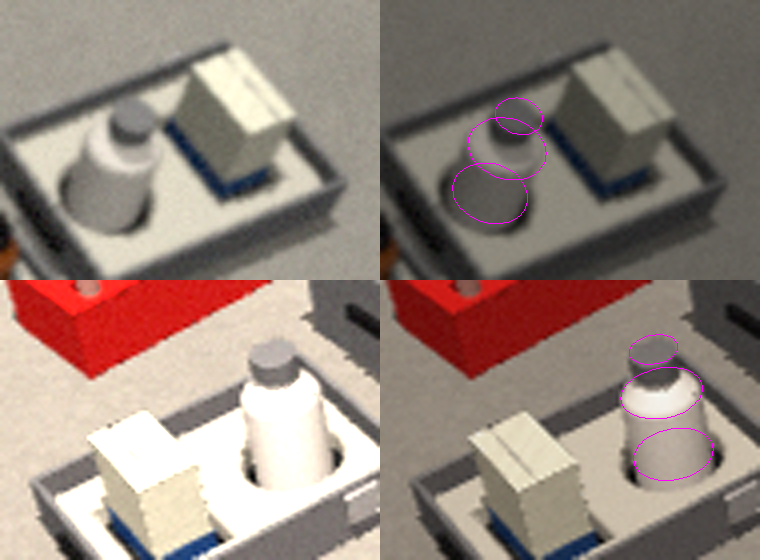

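Both bottle and carton stand upright in their cavities, within 2–3 mm of nominal. Handing in.

Run:
```python
from h import *
st(); print(sign_off())
```

```text
57.67 pos [0.42 0.08 0.33] gap 1.002 F [ 0.2  0.2 -0.1]
the job is handed in; nothing more can be done
None
```

Both kits are made up, and I handed the job in at 57.7 s of the 112 s allowed; no verdict was reported.

- **Deep case:** the small jar went into the well first, then the divider onto the ledges with its tab up, then the dropper bottle into the ring.
- **Shallow case:** the carton is in the slot and the tall bottle in the round well. The larger jar and shorter bottle were not touched, nor were the green and yellow look-alikes.

**Last checks:** each placed thing touched down at the height expected for its seat. The final scene and side pictures showed everything placed upright and released, except the jar, which the divider covers. I last saw the jar upright in its well before the divider went on.

**Disagreements:**
- Detector positions scattered by up to about 11 mm between cameras. The side camera put the divider tab at x -11 mm, while the scene and wrist cameras said +1 and +5. All readings were still within tolerance. The divider's and carton's outlines matched the fitted poses closely, and the tall bottle appeared 2–3 mm off.
- The divider looked slightly tilted in the grip, but it appeared flat on the ledges after release.
- The final readings for the larger jar and shorter bottle scattered by up to about 12 mm from the starting ones, within detector noise.

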